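# Turn a rinsed bearing housing over to drain

### The arm

A 7-joint arm with a two-finger parallel gripper is mounted at the origin on the work surface; the furniture and walls round the work are solid. World frame = base frame: x ahead of the robot, y to its left, z up, the work surface at z = 0. Lengths are in m, angles in rad, forces in N, time in s.
With the tool pointing down it reaches from about 0.425 to 0.95 m from the base axis. Payload 16.7 kg.
Tool frame: the origin (TCP) lies on the mounting face of the last link; the fingertips stand 199 mm ahead of it and the grasp point (between the pads) lies 180 mm ahead of it (bot.hold_point_z is the z of the grasp point in the tool frame, in m); z points along the fingers, y is the line along which they close (so a half turn about z gives the same grasp; the last joint's range is limited). The gripper opens to 94 mm and grips with 3 to 60 N. Pads are 16 mm wide; open, the fingers measure 119 mm over their backs; the gripper's body (75 mm by 177 mm) begins 78 mm behind the grasp point.
Start: joints at [0.997, 0.426, 0.074, 1.606, -0.034, 1.111, -0.067], TCP at [0.278, -0.615, 0.405] pointing down, gripper open.
Joint ranges: [-2.85, 2.85], [-0.5, 2.14], [-1.23, 1.37], [0.21, 2.46], [-1.02, 4.16], [0.16, 2.05], [-2.73, 2.73]. Speed limits (rad/s): [1.89, 1.89, 2.39, 2.39, 3.01, 3.01, 3.01].

### API

Orientations are given as a unit quaternion [x, y, z, w].
In Python, from cell import status, optics, bot gives the robot as it stands.
- The arm moves only by the shell command python3 -m jog 'ROWS' [OPENING] [FORCE]. ROWS is JSON, a list of rows, each an object with "linear": the shift along the tool's x, y, z as a fraction of full scale, a list of three; "twist": the turn, a rotation vector about the tool's x, y, z as a fraction of full scale, a list of three. In form: [{"linear": [dx, dy, dz], "twist": [rx, ry, rz]}, ...]. A call has exactly 8 rows; each row is the pose to reach, as a shift and turn from the pose commanded when the call began, along the tool's axes at that moment; what a row does not reach only later rows make up. Full scale, the value 1, is 0.15 m for a shift and pi/2 rad for a turn. A row lasts 1/8 s, in which the tool goes at most 62.5 mm and 10.7 degrees, less where a joint would pass 70% of its speed; a pose out of reach is approached as far as the arm can. A call with a number of a shift or a turn outside -1 to 1 is refused whole. A call with a gripper value outside its range is refused whole. OPENING is the opening, from -1 (shut) to 1 (fully open), set as the call begins (- or left out, the last holds). The fingers move at their own pace and stop on an object; FORCE is the grip in N (left out, the last holds). Time passes only in rows, so rows that repeat a pose let the fingers close, or fill a call up. It gives the time, the measured TCP pose, the force, the opening and the grip force at its end, in the units of the state.
- status.observe(): the state, without advancing time (a new reading comes with each control period).
- optics.get_image(name): name is "scene" or "side" or "wrist"; returns a dict with "pixels" (384x512x3 uint8, red, green, blue), "fx", "fy", "cx", "cy" (pixels), "R" (3x3) and "t" (3): a world point X has camera coordinates R X + t. Camera axes: x right, y down, z forward; pixel columns grow to the right and rows downward; lengths in m; the calibration is good to about 2 mm. A picture is of the moment at which its call begins. There is no depth.
- bot.sign_off(): hands the job in; it is judged then, once.
The state is a dict: "clock": time; "joint_pos": joint angles; "qd": joint speeds; "joint_efforts": joint torques, N m; "position": TCP position; "tool_rot": TCP orientation; "contact_force": force on the tool from outside, world axes, zero at the start; "torque": the same for the moment, N m; "width": opening from 0.0 (shut) to 1.0 (fully open); "grasp_force": force on a finger pad.
Only numpy, scipy, OpenCV 4.12 (cv2) and the standard library are available. Lean on these libraries where they do the work, as an engineer would, in place of code of your own. Each camera call takes 0.05 s, during which the arm holds its last target. There are 200 camera calls.

### The job

The rinsed bearing housing stands mouth up on the bench and must drain. Bring the empty fork of the turnover fixture all the way back to the bench on its loading side, slide the housing along the bench into the fork until it is home, and turn the crank right over so that the fork lays the housing mouth down on the drain skids. Then push the housing along the skids out of the fork until it stands up close to the two already draining, as the third in their row, and leave those two in place.

Things in the scene. Friction and masses are not known exactly. Their poses are not given: they have to be found in the camera images.
- housing: The housing to turn over: aluminium flanged cup, 56 mm high; body 62 mm in diameter, bore 53 mm wide and 50 mm deep, flange round its mouth 84 mm in diameter, 6 mm thick; 0.25 kg. Origin: centre of the closed base; z axis points from base to mouth (up at the start; once drained it points down and the origin is 66 mm above the bench). Starts on the bench before the fork's loading side.
- drained_1: One of two identical housings standing mouth down on the skids: the one nearer the fork. Origin as for the housing (now on top, 66 mm above the bench). The turned housing must end next to it; centres of touching housings are 84 mm apart.
- drained_2: The other housing on the skids, against the end stop.
- turnover_base: Fixed part of the turnover fixture. Origin: on the bench under the hinge shaft, abreast of the middle of the fork's pocket. y runs along the shaft (33.5 mm up) towards the row, x from the loading to the drain side. Loading side: bare bench, pocket centre at x = -72, y = 0 mm; the fork's mouth is at y = 60 mm and opens to +y. Pedestals 47 mm high carry the shaft at y = 69 and -85 mm.
- row_line (a point): On the drain side of the fixed part, at base x = 72, y = 70 mm, 10 mm above the bench: on the centre line of the two 10 mm wide steel skids (44 mm apart, along base y, tops 10 mm up, over a shallow drip tray), where the row's guides begin. The two guides are 22 mm high and 89 mm apart and run on in +y to the end stop at y = 318 mm. Axes as the base's.
- fork (a joint): Angle of the fork about the hinge shaft, rad: 0 = flat on the loading side, ready to be loaded; 3.14 = turned right over on to the drain side. A stiff hinge: the fork stays where it is left; turning it takes up to about 10 N at the crank grip.
- fork_pocket (a point): Moves with the fork: where the centre of the housing's base lies when home, flange in the grooves of both rails and against their solid ends. On the bench at angle 0, 67 mm up at 3.14. Rails: 69 mm between lips, 88 mm between groove walls, mouth flared; 43 to 62 mm up on the loading side, 5 to 24 mm up on the drain side. A bridge joins them 69 to 81 mm behind the pocket (base -y).
- crank_grip (a point): Middle of the crank's grip: a free-turning black round bar, 14 mm in diameter, 55 mm long, parallel to the shaft (base y) and 90 mm from it, at the fixture's -y end, 139 mm from the pocket along y. It turns with the fork, on the same side of the shaft as the pocket; 33.5 mm above the bench at both ends of the swing, 124 mm at the top.

How it is judged:
On the way, in this order (a step that is already met when the one before it is completed fails the run):
1. the empty fork is brought back flat on its loading side (value of joint fork below 0.12 rad), for 0.1 s.
2. the housing, mouth up, is home in the fork on the loading side (distance between housing and fork_pocket below 0.009 m and value of joint fork below 0.15 rad and angle between housing's own z axis and vertical below 0.15 rad), for 0.1 s.
3. the fork, with the housing still in it, is turned right over so that the housing is mouth down on the skids (value of joint fork above 3 rad and angle between housing's own z axis and vertical above 3 rad and distance between housing and fork_pocket below 0.02 m), for 0.1 s.
At the end, for the whole second after the job is handed in: The housing stands at rest, flat and mouth down on both skids between the guides, no more than 7 mm from its neighbour in the row (centres less than 91 mm apart); the other two housings still stand mouth down within 10 mm of where they were. The fork may be left on either side (angle between each of housing, drained_1, drained_2's own z axis and vertical above 3.05 rad and height (world z) of housing between 0.063 and 0.069 m and x of housing in the frame of turnover_base between 0.065 and 0.079 m and horizontal distance between housing and drained_1 below 0.091 m and linear speed of housing below 0.02 m/s and distance of each of drained_1, drained_2 from where it was at the start of the episode below 0.01 m); the robot touches nothing.
It fails at once if a housing that is already draining is pushed away or knocked over (distance of any of drained_1, drained_2 from where it was at the start of the episode above 0.02 m).
It also fails if it takes over 69 s, if anything falls off the work surface, if the arm or the gripper's body presses on something with over 40 N, if the wrist force passes 120 N, or if a joint passes its speed limit or range.

## Working session

There is one attempt and no reset: what is moved stays moved. The work goes in short steps, Python scripts to look and compute and a shell command to move; the robot and the scene stay as the last step left them, time stands still between calls to the robot, and variables do not carry over. Pictures are saved under pics/ and viewed, at most 10 in all, crops included, and the job is handed in when it is done.

```bash
ls; mkdir -p pics; python3 - <<'E'
from cell import status, optics, bot
import cv2, numpy as np
s=status.observe(); print({k:np.round(v,3).tolist() for k,v in s.items()})
for n in ["scene","side"]:
    im=optics.get_image(n); cv2.imwrite(f"pics/{n}0.png",cv2.cvtColor(im["pixels"],cv2.COLOR_RGB2BGR)); print(n,im["fx"],im["cx"],im["cy"],np.round(im["R"],4).tolist(),im["t"])
E
```

```text
pics
{'clock': 0.0, 'joint_pos': [0.996, 0.427, 0.074, 1.607, -0.034, 1.111, -0.067], 'qd': [-0.0, -0.001, 0.0, -0.001, 0.002, 0.001, -0.002], 'joint_efforts': [-0.0, -93.582, 3.666, -45.42, -0.049, 0.02, 0.0], 'position': [0.278, -0.615, 0.404], 'tool_rot': [0.978, 0.211, -0.0, -0.001], 'contact_force': [1.04, 0.084, -0.837], 'torque': [-0.002, 0.041, 0.019], 'grasp_force': 0.0, 'width': 0.998}
scene 389.3001573636821 258.9074259369644 187.9138636012571 [[-0.4549, -0.8905, -0.0052], [-0.5669, 0.2941, -0.7695], [0.6868, -0.3471, -0.6386]] [0.33109295 0.36210842 0.52344324]
side 461.9708235008056 255.83394042485665 196.48436570668827 [[0.999, -0.0414, -0.0169], [-0.0357, -0.511, -0.8589], [0.0269, 0.8586, -0.5119]] [-0.54757634  0.10131352  1.04310856]
```

```bash
python3 - <<'E'
import cv2
for n in ["scene","side"]:
    cv2.imwrite(f"pics/{n}0b.png",cv2.resize(cv2.imread(f"pics/{n}0.png"),(800,600),interpolation=cv2.INTER_CUBIC))
E
```

```text
(no output)
```

View pics/scene0b.png

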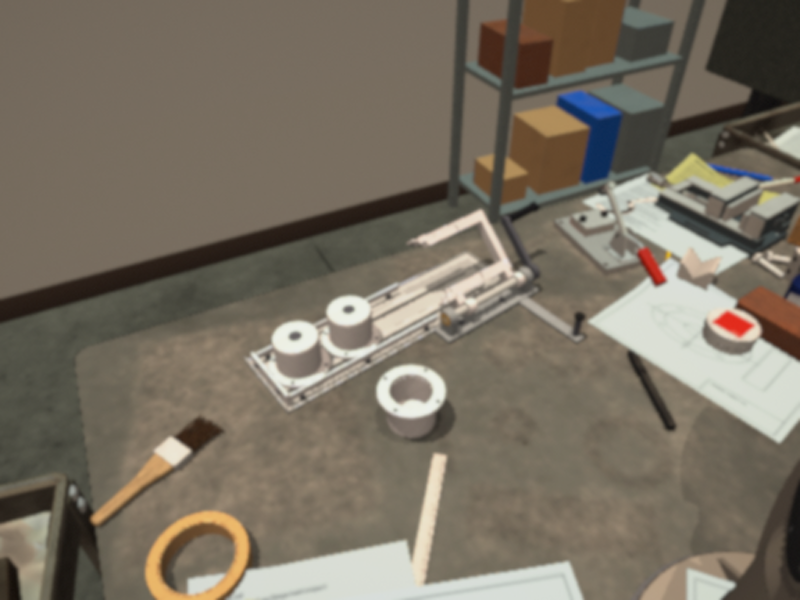

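View pics/side0b.png

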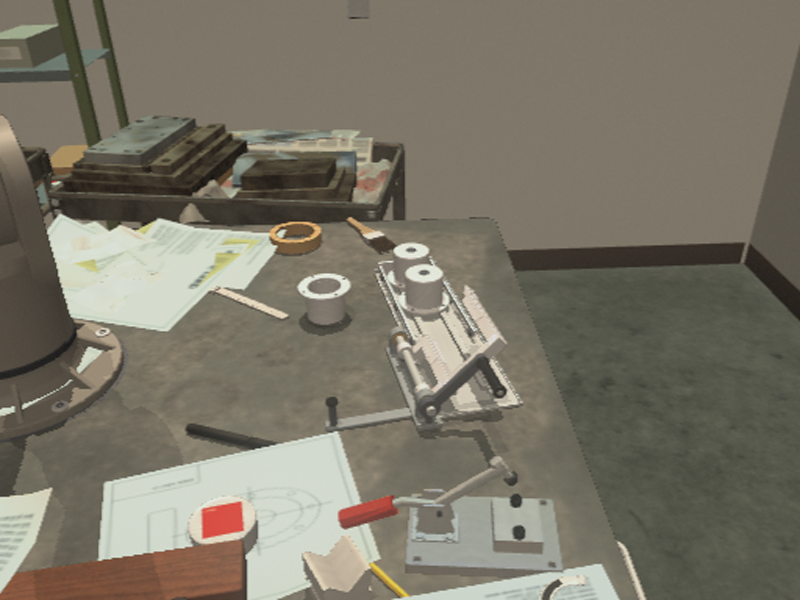

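The scene shows the row at upper left: drained tops at about (348,309) and (295,341), with the housing mouth at (411,393). The fork is raised towards the drain side. In the side view the tops are at (424,273) and (410,250), the housing is at (325,286), and the crank grip runs from (486,362) to (502,392). I'll zoom in for exact pixels.

```bash
python3 - <<'E'
import cv2
a=cv2.imread("pics/scene0.png")[120:285,150:370]; cv2.imwrite("pics/sceneC.png",cv2.resize(a,None,fx=3.6,fy=3.6,interpolation=cv2.INTER_CUBIC))
a=cv2.imread("pics/side0.png")[150:290,185:345]; cv2.imwrite("pics/sideC.png",cv2.resize(a,None,fx=4.25,fy=4.25,interpolation=cv2.INTER_CUBIC))
E
```

```text
(no output)
```

View pics/sceneC.png

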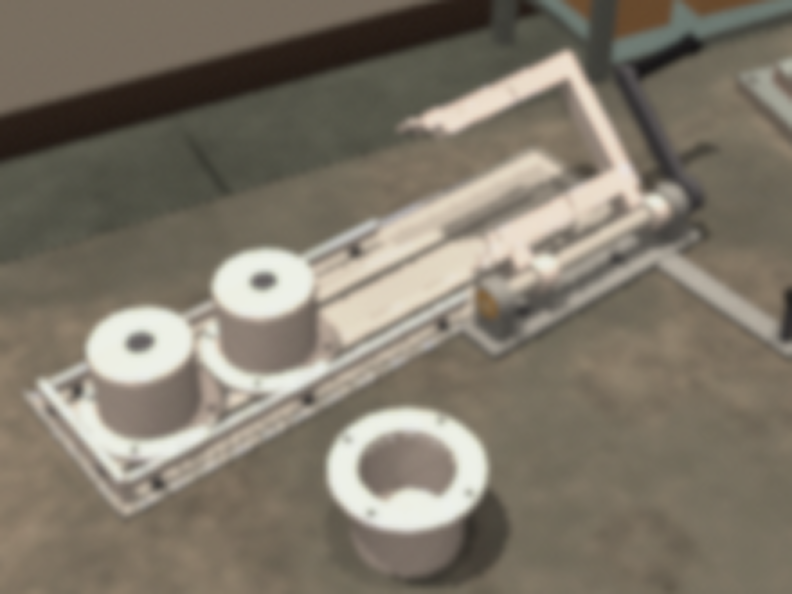

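View pics/sideC.png

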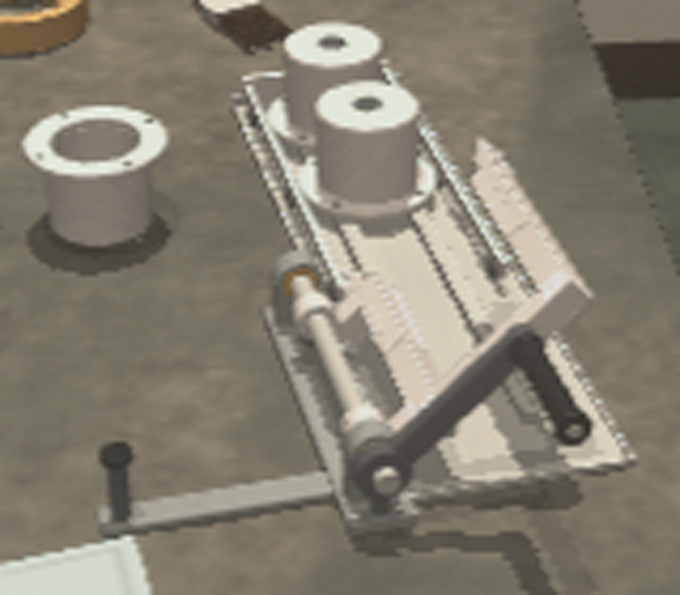

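The zooms show d1 and d2 holes, the housing rim, the grip ends and the shaft end clearly in both views. There is also a post on the loading side, with its top at about (116,455) in the side crop. Now I'll triangulate.

```bash
cat > vis.py <<'E'
from cell import status, optics, bot
import cv2, numpy as np
from scipy.optimize import least_squares
from scipy.spatial.transform import Rotation as Ro
def cam(n):
    i=optics.get_image(n); return i
def proj(c,X):
    p=np.asarray(c["R"])@X+np.asarray(c["t"]); return np.array([c["fx"]*p[0]/p[2]+c["cx"],c["fy"]*p[1]/p[2]+c["cy"]])
def tri(obs,z=None):
    f=lambda q: np.concatenate([proj(c,np.r_[q[:2],z if z is not None else q[2]])-u for c,u in obs])
    r=least_squares(f,[.65,0.,.05][:2 if z is not None else 3]); return np.r_[r.x[:2],z if z is not None else r.x[2]],np.abs(r.fun).max()
E
python3 - <<'E'
from vis import *
A,B=cam("scene"),cam("side")
sc=lambda u,v:(np.array([u,v])+.5)/3.6-.5+[150,120]
sd=lambda u,v:(np.array([u,v])+.5)/4.25-.5+[185,150]
P={}
for n,a,b,z in [("d1",(263,281),(368,104),.066),("d2",(139,342),(332,43),.066),("h",(407,469),(96,142),.056),("gripend",(697,44),(575,430),None),("griparm",(632,72),(525,338),None),("shaftend",(695,205),(385,478),None),("post",(788,290),(116,455),None)]:
    if n=="post": print("post side only z=.05",tri([(B,sd(*b))],.05))
    if n=="post": print("post base z=0.01",tri([(B,sd(118,525))],.01))
    for zz in {z,None}: print(n,zz,*[np.round(x,4) for x in tri([(A,sc(*a)),(B,sd(*b))],zz)])
    P[n]=tri([(A,sc(*a)),(B,sd(*b))],z)[0]
d=P["d2"]-P["d1"]; yh=d[:2]/np.hypot(*d[:2]); xh=np.array([yh[1],-yh[0]])
print("gap",np.hypot(*d[:2]),"yaw",np.arctan2(-yh[0],yh[1]))
O=P["d2"][:2]-72*xh/1000-.276*yh
print("origin if d2 at 276",O)
for k,v in P.items(): print(k,np.round([(v[:2]-O)@xh,(v[:2]-O)@yh,v[2]],4))
E
```

```text
d1 0.066 [0.5938 0.1556 0.066 ] 0.2518
d1 None [0.5939 0.1556 0.0656] 0.1658
d2 0.066 [0.5772 0.2386 0.066 ] 0.144
d2 None [0.5774 0.2387 0.0656] 0.0727
h 0.056 [0.4324 0.1426 0.056 ] 0.6748
h None [0.4332 0.1425 0.0536] 0.2307
gripend None [ 0.657  -0.2023  0.0954] 0.6296
griparm None [ 0.6441 -0.138   0.0988] 0.7238
shaftend None [ 0.5779 -0.1498  0.029 ] 1.7017
post side only z=.05 (array([ 0.45691728, -0.14793701,  0.05      ]), np.float64(5.684341886080802e-14))
post base z=0.01 (array([ 0.4553064 , -0.14972221,  0.01      ]), np.float64(0.0))
post None [ 0.4582 -0.1365  0.0428] 1.1269
gap 0.08472846592590479 yaw 0.1969239258608934
origin if d2 at 276 [ 0.56058071 -0.04610758]
d1 [0.072  0.1913 0.066 ]
d2 [0.072 0.276 0.066]
h [-0.0888  0.2101  0.056 ]
gripend [ 0.064  -0.1721  0.0954]
griparm [ 0.0639 -0.1065  0.0988]
shaftend [-0.0033 -0.1051  0.029 ]
post [-0.1181 -0.0686  0.0428]
```

```bash
cat >> vis.py <<'E'
O=np.array([.5606,-.0461,0]); YAW=.197
Rb=Ro.from_euler("z",YAW)
def need(bx,by,bz,tooly_deg):
    """base-frame grasp-point goal (mm), tool y heading in base (deg) -> units in tool axes"""
    s=status.observe(); R=Ro.from_quat(s["tool_rot"])
    hz=bot.hold_point_z
    ty=Rb.apply([np.cos(np.radians(tooly_deg)),np.sin(np.radians(tooly_deg)),0]); z=np.array([0,0,-1.]); x=np.cross(ty,z)
    Rg=Ro.from_matrix(np.c_[x,ty,z])
    g=O+Rb.apply(np.array([bx,by,bz])/1000)-Rg.apply([0,0,hz])
    cur=Rb.inv().apply(np.array(s["position"])+R.apply([0,0,hz])-O)*1000
    print("t",round(s["clock"],2),"grasp pt base mm",np.round(cur,1),"lin",np.round(R.inv().apply(g-s["position"])/.15,3),"twist",np.round((R.inv()*Rg).as_rotvec()/(np.pi/2),3),"F",np.round(Rb.inv().apply(s["contact_force"]),1),"w",round(s["width"]*94,1),"gf",round(s["grasp_force"],1))
E
python3 -c "from vis import *; need(64,-139,200,0)"
python3 -m jog '[{"linear":[0.125,-0.06,0],"twist":[0,0,-0.107]},{"linear":[0.25,-0.12,0],"twist":[0,0,-0.214]},{"linear":[0.375,-0.18,0],"twist":[0,0,-0.32]},{"linear":[0.5,-0.24,0],"twist":[0,0,-0.427]},{"linear":[0.625,-0.3,0],"twist":[0,0,-0.534]},{"linear":[0.75,-0.36,0],"twist":[0,0,-0.64]},{"linear":[0.875,-0.42,0],"twist":[0,0,-0.747]},{"linear":[1,-0.48,0],"twist":[0,0,-0.854]}]' 1 30
python3 -c "from vis import *; need(64,-139,200,0)"
```

```text
t 0.2 grasp pt base mm [-388.4 -502.4  223.8] lin [ 3.485 -1.68   0.16 ] twist [-0.    -0.    -0.855] F [ 0.5 -0.   0.5] w 94.4 gf 0.0
clock: 1.2
position: [0.3855, -0.487, 0.4046]
tool_rot: [0.633, 0.774, 0.0, -0.0]
contact_force: [0.7, 0.8, 0.3]
width: 1.0
grasp_force: 0.0
t 1.2 grasp pt base mm [-258.1 -398.1  224.2] lin [1.719 2.154 0.161] twist [-0.    -0.     0.002] F [0.8 0.7 0.3] w 94.0 gf 0.0
```

```bash
for i in 1 2; do python3 -m jog '[{"linear":[0.125,0.1,0],"twist":[0,0,0]},{"linear":[0.25,0.2,0],"twist":[0,0,0]},{"linear":[0.375,0.3,0],"twist":[0,0,0]},{"linear":[0.5,0.4,0],"twist":[0,0,0]},{"linear":[0.625,0.5,0],"twist":[0,0,0]},{"linear":[0.75,0.6,0],"twist":[0,0,0]},{"linear":[0.875,0.7,0],"twist":[0,0,0]},{"linear":[1,0.8,0],"twist":[0,0,0]}]'>/dev/null; python3 -c "from vis import *; need(64,-139,97,0)"; done
```

```text
t 2.2 grasp pt base mm [-137.9 -248.1  224.2] lin [0.73  1.345 0.848] twist [-0.    -0.    -0.001] F [ 0.2 -0.4  0.7] w 93.9 gf 0.0
t 3.2 grasp pt base mm [-17.6 -98.4 224.2] lin [-0.27   0.545  0.848] twist [-0.    -0.    -0.001] F [-0.7  0.2 -0.1] w 94.1 gf 0.0
```

```bash
python3 -m jog '[{"linear":[-0.07,0.14,0],"twist":[0,0,0]},{"linear":[-0.14,0.28,0],"twist":[0,0,0]},{"linear":[-0.21,0.42,0.1],"twist":[0,0,0]},{"linear":[-0.27,0.545,0.3],"twist":[0,0,0]},{"linear":[-0.27,0.545,0.5],"twist":[0,0,0]},{"linear":[-0.27,0.545,0.7],"twist":[0,0,0]},{"linear":[-0.27,0.545,0.85],"twist":[0,0,0]},{"linear":[-0.27,0.545,0.85],"twist":[0,0,0]}]'
python3 - <<'E'
from vis import *
need(64,-139,97,0)
for n in ["wrist","side"]: cv2.imwrite(f"pics/{n}1.png",cv2.cvtColor(cam(n)["pixels"],cv2.COLOR_RGB2BGR))
a=cv2.imread("pics/side1.png")[150:290,185:345];b=cv2.imread("pics/wrist1.png")
cv2.imwrite("pics/m1.png",np.hstack([cv2.resize(a,(400,350),interpolation=cv2.INTER_CUBIC),cv2.resize(b,(400,350))]))
E
```

```text
clock: 4.2
position: [0.6498, -0.1705, 0.2755]
tool_rot: [0.635, 0.773, -0.001, -0.001]
contact_force: [0.4, -0.2, 1.0]
width: 1.001
grasp_force: 0.0
t 4.2 grasp pt base mm [  62.6 -139.2   95.1] lin [ 0.003  0.005 -0.013] twist [-0.002 -0.001 -0.001] F [ 0.4 -0.3  1. ] w 94.1 gf 0.0
```

View pics/m1.png

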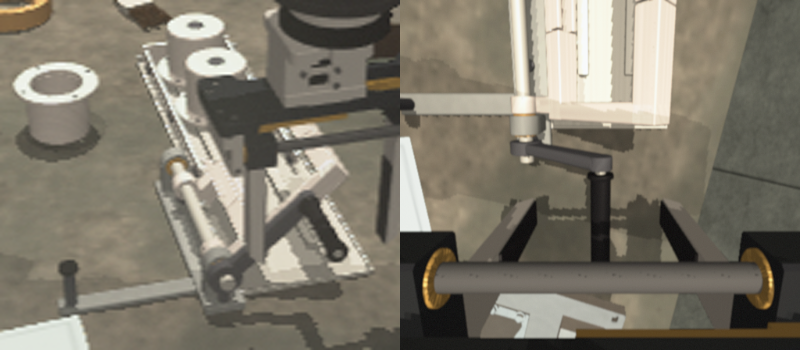

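The bar sits centred between the open fingers in the wrist view (bar at about (600,220)). I'll close on it.

```bash
python3 -m jog '[{"linear":[0,0,0],"twist":[0,0,0]},{"linear":[0,0,0],"twist":[0,0,0]},{"linear":[0,0,0],"twist":[0,0,0]},{"linear":[0,0,0],"twist":[0,0,0]},{"linear":[0,0,0],"twist":[0,0,0]},{"linear":[0,0,0],"twist":[0,0,0]},{"linear":[0,0,0],"twist":[0,0,0]},{"linear":[0,0,0],"twist":[0,0,0]}]' -1 30
python3 - <<'E'
from vis import *
need(64,-139,97,0)
t0=np.arctan2(.0951-.0335,-.0626);print(t0,np.hypot(.0951-.0335,.0626))
for t in np.arange(2.35,-.01,-2.35/24): print(round(t,2),np.round([(-90*np.cos(t)-62.6)/150,-(33.5+90*np.sin(t)-95.1)/150],3))
E
```

```text
clock: 5.3
position: [0.6504, -0.1705, 0.2772]
tool_rot: [0.635, 0.773, 0.0, -0.0]
contact_force: [-0.1, 1.1, -0.1]
width: 0.182
grasp_force: 0.0
t 5.3 grasp pt base mm [  63.7 -139.6   96.8] lin [ 0.004  0.002 -0.002] twist [ 0.    -0.    -0.001] F [ 0.2  1.1 -0.1] w 17.1 gf 0.0
2.364245846003911 0.08782550882289268
2.35 [ 0.004 -0.016]
2.25 [-0.039 -0.055]
2.15 [-0.087 -0.09 ]
2.06 [-0.137 -0.12 ]
1.96 [-0.191 -0.145]
1.86 [-0.246 -0.164]
1.76 [-0.303 -0.178]
1.66 [-0.361 -0.187]
1.57 [-0.42  -0.189]
1.47 [-0.478 -0.186]
1.37 [-0.537 -0.177]
1.27 [-0.593 -0.163]
1.17 [-0.649 -0.143]
1.08 [-0.702 -0.118]
0.98 [-0.752 -0.087]
0.88 [-0.799 -0.052]
0.78 [-0.842 -0.013]
0.69 [-0.882  0.031]
0.59 [-0.917  0.078]
0.49 [-0.947  0.129]
0.39 [-0.972  0.182]
0.29 [-0.992  0.237]
0.2 [-1.006  0.294]
0.1 [-1.014  0.352]
-0.0 [-1.017  0.411]
```

```bash
python3 -m jog '[{"linear":[0,0,0],"twist":[0,0,0]},{"linear":[0,0,0],"twist":[0,0,0]},{"linear":[0,-0.046,-0.044],"twist":[0,0,0]},{"linear":[0,-0.144,-0.109],"twist":[0,0,0]},{"linear":[0,-0.253,-0.153],"twist":[0,0,0]},{"linear":[0,-0.368,-0.176],"twist":[0,0,0]},{"linear":[0,-0.485,-0.175],"twist":[0,0,0]},{"linear":[0,-0.544,-0.166],"twist":[0,0,0]}]'
python3 - <<'E'
from vis import *
need(-18,-139,121.7,0)
E
```

```text
clock: 6.3
position: [0.571, -0.1861, 0.3044]
tool_rot: [0.635, 0.773, 0.001, 0.002]
contact_force: [2.2, 3.3, 19.5]
width: 0.139
grasp_force: 30.0
t 6.3 grasp pt base mm [ -16.3 -139.6  124. ] lin [ 0.002 -0.006  0.015] twist [ 0.003  0.001 -0.001] F [ 2.8  2.8 19.5] w 13.0 gf 30.0
```

```bash
python3 -m jog '[{"linear":[0,-0.097,0.022],"twist":[0,0,0]},{"linear":[0,-0.204,0.077],"twist":[0,0,0]},{"linear":[0,-0.298,0.151],"twist":[0,0,0]},{"linear":[0,-0.375,0.243],"twist":[0,0,0]},{"linear":[0,-0.433,0.348],"twist":[0,0,0]},{"linear":[0,-0.468,0.462],"twist":[0,0,0]},{"linear":[0,-0.479,0.551],"twist":[0,0,0]},{"linear":[0,-0.479,0.59],"twist":[0,0,0]}]'
python3 - <<'E'
from vis import *
need(-90,-139,33.5,0)
cv2.imwrite("pics/side2.png",cv2.cvtColor(cam("side")["pixels"],cv2.COLOR_RGB2BGR))
E
```

```text
clock: 7.3
position: [0.4987, -0.2007, 0.2136]
tool_rot: [0.635, 0.772, -0.001, -0.001]
contact_force: [-20.1, 1.8, 42.0]
width: 0.141
grasp_force: 30.0
t 7.3 grasp pt base mm [ -91.6 -139.5   33.2] lin [ 0.003  0.007 -0.002] twist [-0.002 -0.    -0.002] F [-19.4   5.7  42. ] w 13.2 gf 30.0
```

```bash
python3 -m jog '[{"linear":[0,0,-0.02],"twist":[0,0,0]},{"linear":[0,0,-0.02],"twist":[0,0,0]},{"linear":[0,0,-0.02],"twist":[0,0,0]},{"linear":[0,0,-0.02],"twist":[0,0,0]},{"linear":[0,0,-0.2],"twist":[0,0,0]},{"linear":[0,0,-0.4],"twist":[0,0,0]},{"linear":[0,0,-0.6],"twist":[0,0,0]},{"linear":[0,0,-0.75],"twist":[0,0,0]}]' -0.2
python3 -m jog '[{"linear":[0.1,0,0],"twist":[0,0,0.1]},{"linear":[0.22,0,0],"twist":[0,0,0.21]},{"linear":[0.35,0,0],"twist":[0,0,0.32]},{"linear":[0.48,0,0],"twist":[0,0,0.43]},{"linear":[0.61,0,0],"twist":[0,0,0.54]},{"linear":[0.74,0,0],"twist":[0,0,0.65]},{"linear":[0.87,0,0],"twist":[0,0,0.76]},{"linear":[1,0,0],"twist":[0,0,0.87]}]'
python3 - <<'E'
from vis import *
need(-88.8,244.4,130,-90)
for n in ["side","wrist"]:cv2.imwrite(f"pics/{n}3.png",cv2.cvtColor(cam(n)["pixels"],cv2.COLOR_RGB2BGR))
a=cv2.imread("pics/side3.png")[130:290,165:345];b=cv2.imread("pics/wrist3.png")
cv2.imwrite("pics/m3.png",np.hstack([cv2.resize(a,(400,356),interpolation=cv2.INTER_CUBIC),cv2.resize(b,(400,356))]))
E
```

```text
clock: 8.35
position: [0.5, -0.2003, 0.3274]
tool_rot: [0.635, 0.773, 0.0, 0.0]
contact_force: [0.4, -0.4, -0.2]
width: 0.401
grasp_force: 0.0
clock: 9.35
position: [0.4706, -0.0525, 0.3261]
tool_rot: [0.981, 0.196, 0.0, -0.0]
contact_force: [0.1, -0.1, 0.5]
width: 0.398
grasp_force: 0.0
t 9.35 grasp pt base mm [-89.5  11.3 145.7] lin [ 0.309 -1.523  0.105] twist [-0.    -0.     0.125] F [ 0.1 -0.1  0.5] w 37.4 gf 0.0
```

View pics/m3.png

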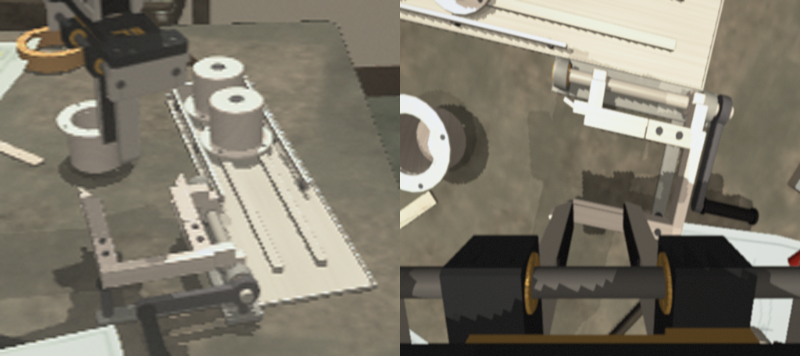

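The fork lies flat on the loading side. I'm going over the housing now.

```bash
python3 -m jog '[{"linear":[0.02,-0.12,0],"twist":[0,0,0.03]},{"linear":[0.05,-0.25,0],"twist":[0,0,0.06]},{"linear":[0.075,-0.38,0],"twist":[0,0,0.1]},{"linear":[0.1,-0.5,0],"twist":[0,0,0.125]},{"linear":[0.125,-0.63,0],"twist":[0,0,0.125]},{"linear":[0.15,-0.75,0],"twist":[0,0,0.125]},{"linear":[0.175,-0.88,0],"twist":[0,0,0.125]},{"linear":[0.2,-1,0],"twist":[0,0,0.125]}]' >/dev/null
python3 - <<'E'
from vis import *
need(-88.8,244.4,130,-90)
c=cam("wrist"); a=c["pixels"]
ctr=O+Rb.apply([-.0888,.2101,.056]); print("expected mouth centre px",proj(c,ctr))
E2=[proj(c,ctr+np.array([.042*np.cos(t),.042*np.sin(t),0])) for t in np.arange(0,6.28,.4)]
im=cv2.cvtColor(a,cv2.COLOR_RGB2BGR).copy()
for p in E2: cv2.circle(im,tuple(int(round(v)) for v in p),2,(0,0,255),-1)
cv2.imwrite("pics/w4.png",im)
E
```

```text
t 10.45 grasp pt base mm [-90.1 163.6 145.7] lin [ 0.014 -0.538  0.105] twist [ 0.    -0.     0.006] F [0.7 0.4 0. ] w 37.7 gf 0.0
expected mouth centre px [197.69610641 200.39559371]
```

View pics/w4.png

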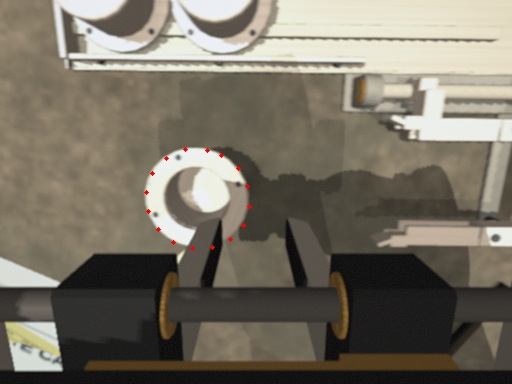

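The predicted rim (red dots, centre about (198,200)) lies right on the housing flange, so the pose is confirmed. Next I straddle the +y wall.

```bash
python3 -m jog '[{"linear":[0.01,-0.18,0],"twist":[0,0,0]},{"linear":[0.014,-0.36,0],"twist":[0,0,0]},{"linear":[0.014,-0.54,0],"twist":[0,0,0]},{"linear":[0.014,-0.54,0.1],"twist":[0,0,0]},{"linear":[0.014,-0.54,0.25],"twist":[0,0,0]},{"linear":[0.014,-0.54,0.4],"twist":[0,0,0]},{"linear":[0.014,-0.54,0.55],"twist":[0,0,0]},{"linear":[0.014,-0.54,0.67],"twist":[0,0,0]}]' >/dev/null
python3 -c "from vis import *; need(-88.8,244.4,45,-90)"
python3 -m jog '[{"linear":[0,0,0],"twist":[0,0,0]},{"linear":[0,0,0],"twist":[0,0,0]},{"linear":[0,0,0],"twist":[0,0,0]},{"linear":[0,0,0],"twist":[0,0,0]},{"linear":[0,0,0],"twist":[0,0,0]},{"linear":[0,0,0],"twist":[0,0,0]},{"linear":[0,0,0],"twist":[0,0,0]},{"linear":[0,0,0],"twist":[0,0,0]}]' -1 20 >/dev/null
python3 -c "from vis import *; need(-72,200,45,-90)"
```

```text
t 11.5 grasp pt base mm [-89.  243.1  43.7] lin [ 0.    -0.008 -0.009] twist [0.    0.001 0.005] F [ 0.1 -0.6 -0.1] w 37.7 gf 0.0
t 12.5 grasp pt base mm [-88.4 244.5  45.6] lin [0.108 0.297 0.004] twist [ 0.    -0.     0.004] F [ 0.6 -4.1  7.6] w 16.7 gf 19.0
```

```bash
python3 -m jog '[{"linear":[0.02,0.06,0],"twist":[0,0,0]},{"linear":[0.05,0.16,0],"twist":[0,0,0]},{"linear":[0.08,0.28,0],"twist":[0,0,0]},{"linear":[0.1,0.4,0],"twist":[0,0,0]},{"linear":[0.11,0.5,0],"twist":[0,0,0]},{"linear":[0.11,0.58,0],"twist":[0,0,0]},{"linear":[0.11,0.62,0],"twist":[0,0,0]},{"linear":[0.11,0.62,0],"twist":[0,0,0]}]' >/dev/null
python3 - <<'E'
from vis import *
need(-72,33.6,45.6,-90)
c=cam("side"); im=cv2.cvtColor(c["pixels"],cv2.COLOR_RGB2BGR)[130:290,165:345]
w=cv2.cvtColor(cam("wrist")["pixels"],cv2.COLOR_RGB2BGR)
cv2.imwrite("pics/m5.png",np.hstack([cv2.resize(im,(400,356),interpolation=cv2.INTER_CUBIC),cv2.resize(w,(400,356))]))
E
```

```text
t 13.5 grasp pt base mm [-70.8 152.2  45.7] lin [-0.011  0.79  -0.   ] twist [-0.001 -0.001  0.004] F [1.3 0.4 4.6] w 16.6 gf 20.0
```

View pics/m5.png

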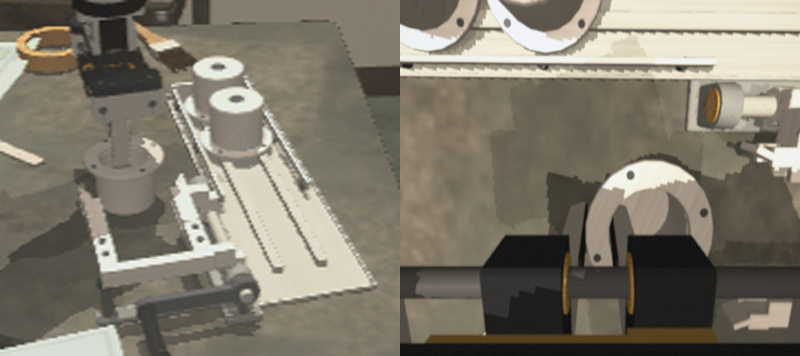

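The housing stands centred before the fork mouth and upright. I'm sliding it in.

```bash
python3 -m jog '[{"linear":[-0.01,0.08,0],"twist":[0,0,0]},{"linear":[-0.01,0.18,0],"twist":[0,0,0]},{"linear":[-0.01,0.28,0],"twist":[0,0,0]},{"linear":[-0.01,0.38,0],"twist":[0,0,0]},{"linear":[-0.01,0.48,0],"twist":[0,0,0]},{"linear":[-0.01,0.58,0],"twist":[0,0,0]},{"linear":[-0.01,0.68,0],"twist":[0,0,0]},{"linear":[-0.01,0.76,0],"twist":[0,0,0]}]' >/dev/null
python3 -c "from vis import *; need(-72,33.6,45.6,-90)"
```

```text
t 14.6 grasp pt base mm [-71.8  38.4  45.6] lin [-0.     0.031 -0.   ] twist [-0.001 -0.001  0.005] F [1.2 8.8 9.9] w 16.5 gf 19.6
```

```bash
python3 -m jog '[{"linear":[0,0.01,0],"twist":[0,0,0]},{"linear":[0,0.02,0],"twist":[0,0,0]},{"linear":[0,0.03,0],"twist":[0,0,0]},{"linear":[0,0.035,0],"twist":[0,0,0]},{"linear":[0,0.04,0],"twist":[0,0,0]},{"linear":[0,0.04,0],"twist":[0,0,0]},{"linear":[0,0.04,0],"twist":[0,0,0]},{"linear":[0,0.04,0],"twist":[0,0,0]}]' >/dev/null
python3 -c "from vis import *; need(-72,33.6,45.6,-90)"
```

```text
t 15.6 grasp pt base mm [-72.3  35.   45.4] lin [ 0.002  0.006 -0.002] twist [-0.002  0.     0.006] F [-3.5 21.  14.4] w 16.8 gf 19.8
```

```bash
python3 -m jog '[{"linear":[0,0,0],"twist":[0,0,0]},{"linear":[0,0,0],"twist":[0,0,0]},{"linear":[0,0,0],"twist":[0,0,0]},{"linear":[0,0,0],"twist":[0,0,0]},{"linear":[0,0,-0.15],"twist":[0,0,0]},{"linear":[0,0,-0.35],"twist":[0,0,0]},{"linear":[0,0,-0.55],"twist":[0,0,0]},{"linear":[0,0,-0.75],"twist":[0,0,0]}]' -0.2 >/dev/null
python3 - <<'E'
from vis import *
need(-91,-139,157,0)
c=cam("side"); im=cv2.cvtColor(c["pixels"],cv2.COLOR_RGB2BGR)[130:290,165:345]
w=cv2.cvtColor(cam("wrist")["pixels"],cv2.COLOR_RGB2BGR)
cv2.imwrite("pics/m6.png",np.hstack([cv2.resize(im,(400,356),interpolation=cv2.INTER_CUBIC),cv2.resize(w,(400,356))]))
E
```

```text
t 16.6 grasp pt base mm [-72.5  31.6 158.7] lin [-0.13   1.137  0.011] twist [-0.    -0.    -0.996] F [ 0.6 -0.4 -0.4] w 37.8 gf 0.0
```

View pics/m6.png

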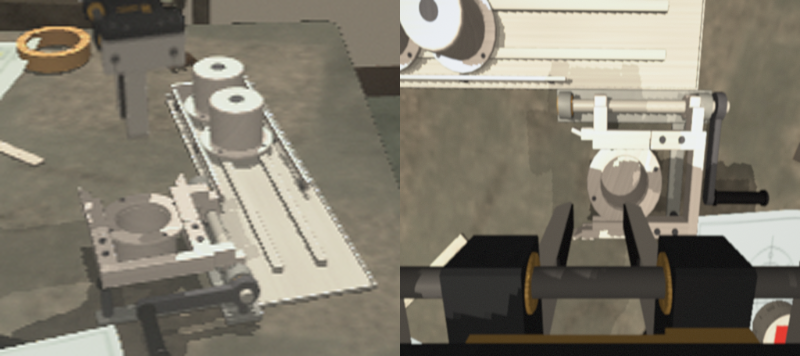

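The housing sits home in the fork with its flange between the rails. Now over to the crank.

```bash
python3 -m jog '[{"linear":[-0.02,0.12,0],"twist":[0,0,-0.11]},{"linear":[-0.03,0.24,0],"twist":[0,0,-0.22]},{"linear":[-0.05,0.37,0],"twist":[0,0,-0.33]},{"linear":[-0.06,0.5,0],"twist":[0,0,-0.44]},{"linear":[-0.08,0.62,0],"twist":[0,0,-0.55]},{"linear":[-0.1,0.75,0],"twist":[0,0,-0.66]},{"linear":[-0.11,0.88,0],"twist":[0,0,-0.77]},{"linear":[-0.13,1,0],"twist":[0,0,-0.88]}]' >/dev/null
python3 -c "from vis import *; need(-91,-139,33.5,0)"
```

```text
t 17.7 grasp pt base mm [ -91.3 -119.1  157. ] lin [-0.13   0.025  0.823] twist [-0.    -0.    -0.113] F [ 0.4  0.1 -0.7] w 37.5 gf 0.0
```

```bash
python3 -m jog '[{"linear":[-0.07,0.01,0],"twist":[0,0,-0.06]},{"linear":[-0.13,0.025,0],"twist":[0,0,-0.113]},{"linear":[-0.13,0.025,0.15],"twist":[0,0,-0.113]},{"linear":[-0.13,0.025,0.32],"twist":[0,0,-0.113]},{"linear":[-0.13,0.025,0.5],"twist":[0,0,-0.113]},{"linear":[-0.13,0.025,0.66],"twist":[0,0,-0.113]},{"linear":[-0.13,0.025,0.8],"twist":[0,0,-0.113]},{"linear":[-0.13,0.025,0.82],"twist":[0,0,-0.113]}]' >/dev/null
python3 -c "from vis import *; need(-91,-139,33.5,0)"
python3 -m jog '[{"linear":[0,0,0],"twist":[0,0,0]},{"linear":[0,0,0],"twist":[0,0,0]},{"linear":[0,0,0],"twist":[0,0,0]},{"linear":[0,0,0],"twist":[0,0,0]},{"linear":[0,0,0],"twist":[0,0,0]},{"linear":[0,0,0],"twist":[0,0,0]},{"linear":[0,0,0],"twist":[0,0,0]},{"linear":[0,0,0],"twist":[0,0,0]}]' -1 40 >/dev/null
python3 - <<'E'
from vis import *
need(-91,-139,33.5,0)
for t in [.15,.3,.45,.6,.75,.9,1.05,1.2]: print(t,np.round([(90-90*np.cos(t))/150,-90*np.sin(t)/150],3))
E
```

```text
t 18.7 grasp pt base mm [ -91.8 -137.6   33.1] lin [-0.007  0.002 -0.003] twist [-0.001 -0.001 -0.003] F [0.  0.2 0.5] w 37.7 gf 0.0
t 19.7 grasp pt base mm [ -91.9 -138.5   35.1] lin [-0.003  0.004  0.011] twist [-0.001  0.    -0.003] F [-6.5  0.4  5.8] w 12.9 gf 40.0
0.15 [ 0.007 -0.09 ]
0.3 [ 0.027 -0.177]
0.45 [ 0.06  -0.261]
0.6 [ 0.105 -0.339]
0.75 [ 0.161 -0.409]
0.9 [ 0.227 -0.47 ]
1.05 [ 0.301 -0.52 ]
1.2 [ 0.383 -0.559]
```

```bash
python3 -m jog '[{"linear":[0,0.007,-0.09],"twist":[0,0,0]},{"linear":[0,0.027,-0.177],"twist":[0,0,0]},{"linear":[0,0.06,-0.261],"twist":[0,0,0]},{"linear":[0,0.105,-0.339],"twist":[0,0,0]},{"linear":[0,0.161,-0.409],"twist":[0,0,0]},{"linear":[0,0.227,-0.47],"twist":[0,0,0]},{"linear":[0,0.301,-0.52],"twist":[0,0,0]},{"linear":[0,0.383,-0.559],"twist":[0,0,0]}]' >/dev/null
python3 - <<'E'
from vis import *
need(-34,-139,118.4,0)
b=1.2
for t in [1.4,1.6,1.8,2.,2.2,2.4,2.6,2.8,2.95,3.05,3.14]: print(t,np.round([(90*np.cos(b)-90*np.cos(t))/150,(90*np.sin(b)-90*np.sin(t))/150],3))
E
```

```text
t 20.7 grasp pt base mm [ -33.8 -138.6  119.5] lin [-0.003 -0.003  0.008] twist [-0.001  0.    -0.003] F [ -3.7  -1.8 -11.5] w 13.0 gf 40.0
1.4 [ 0.115 -0.032]
1.6 [ 0.235 -0.041]
1.8 [ 0.354 -0.025]
2.0 [0.467 0.014]
2.2 [0.571 0.074]
2.4 [0.66  0.154]
2.6 [0.732 0.25 ]
2.8 [0.783 0.358]
2.95 [0.806 0.445]
3.05 [0.815 0.504]
3.14 [0.817 0.558]
```

```bash
python3 -m jog '[{"linear":[0,0.115,-0.032],"twist":[0,0,0]},{"linear":[0,0.235,-0.041],"twist":[0,0,0]},{"linear":[0,0.354,-0.025],"twist":[0,0,0]},{"linear":[0,0.467,0.014],"twist":[0,0,0]},{"linear":[0,0.571,0.074],"twist":[0,0,0]},{"linear":[0,0.66,0.154],"twist":[0,0,0]},{"linear":[0,0.732,0.25],"twist":[0,0,0]},{"linear":[0,0.732,0.25],"twist":[0,0,0]}]' >/dev/null
python3 - <<'E'
from vis import *
need(90,-139,33.5,0)
E
```

```text
t 21.7 grasp pt base mm [  76.1 -138.9   80.4] lin [0.    0.092 0.313] twist [-0.001 -0.001 -0.003] F [ -3.1  -0.8 -11.8] w 13.0 gf 40.0
```

```bash
python3 -m jog '[{"linear":[0,0.03,0.052],"twist":[0,0,0]},{"linear":[0,0.051,0.108],"twist":[0,0,0]},{"linear":[0,0.066,0.16],"twist":[0,0,0]},{"linear":[0,0.076,0.21],"twist":[0,0,0]},{"linear":[0,0.083,0.254],"twist":[0,0,0]},{"linear":[0,0.085,0.29],"twist":[0,0,0]},{"linear":[0,0.085,0.32],"twist":[0,0,0]},{"linear":[0,0.085,0.32],"twist":[0,0,0]}]' >/dev/null
python3 - <<'E'
from vis import *
need(90,-139,33.5,0)
c=cam("side"); im=cv2.cvtColor(c["pixels"],cv2.COLOR_RGB2BGR)[130:290,165:345]
w=cv2.cvtColor(cam("wrist")["pixels"],cv2.COLOR_RGB2BGR)
cv2.imwrite("pics/m7.png",np.hstack([cv2.resize(im,(400,356),interpolation=cv2.INTER_CUBIC),cv2.resize(w,(400,356))]))
E
```

```text
t 22.7 grasp pt base mm [  88.3 -138.9   35. ] lin [-0.001  0.01   0.01 ] twist [-0.001 -0.    -0.003] F [-13.7   3.7   9.6] w 12.8 gf 40.0
```

View pics/m7.png

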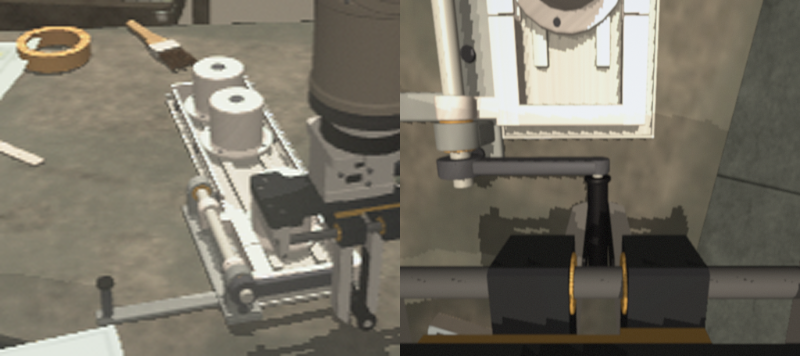

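The fork lies flat on the drain side, with the housing in it mouth down on the skids. I'll release the crank and go over the housing.

```bash
python3 -m jog '[{"linear":[0,0,0],"twist":[0,0,0]},{"linear":[0,0,0],"twist":[0,0,0]},{"linear":[0,0,0],"twist":[0,0,0]},{"linear":[0,0,0],"twist":[0,0,0]},{"linear":[0,0,-0.2],"twist":[0,0,0]},{"linear":[0,0,-0.4],"twist":[0,0,0]},{"linear":[0,0,-0.6],"twist":[0,0,0]},{"linear":[0,0,-0.65],"twist":[0,0,0]}]' -0.2 >/dev/null
python3 -m jog '[{"linear":[0.1,-0.01,0],"twist":[0,0,0]},{"linear":[0.2,-0.02,0],"twist":[0,0,0]},{"linear":[0.3,-0.04,0],"twist":[0,0,0]},{"linear":[0.4,-0.05,0],"twist":[0,0,0]},{"linear":[0.5,-0.07,0],"twist":[0,0,0]},{"linear":[0.6,-0.09,0],"twist":[0,0,0]},{"linear":[0.7,-0.11,0],"twist":[0,0,0]},{"linear":[0.75,-0.11,0],"twist":[0,0,0]}]' 1 >/dev/null
python3 - <<'E'
from vis import *
need(72,0,50,0)
c=cam("wrist"); im=cv2.cvtColor(c["pixels"],cv2.COLOR_RGB2BGR)
for by in (0,192):
  ctr=O+Rb.apply([.072,by/1000,.066])
  for t in np.arange(0,6.28,.4):
    p=proj(c,ctr+np.array([.031*np.cos(t),.031*np.sin(t),0])); cv2.circle(im,tuple(int(round(v)) for v in p),2,(0,0,255),-1)
cv2.imwrite("pics/m8.png",im)
E
```

```text
t 24.8 grasp pt base mm [ 73.2 -25.4 130.7] lin [ 0.169 -0.008  0.538] twist [ 0.    -0.    -0.003] F [0.  0.  0.7] w 94.3 gf 0.0
```

View pics/m8.png

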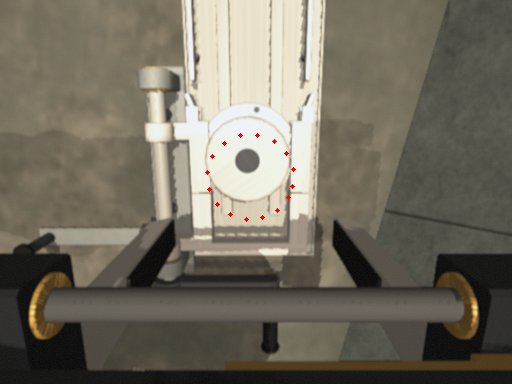

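The top of the turned housing shows at about (247,160), against (250,178) predicted for the exact pocket. So it seems to sit about 13 mm towards the mouth. I'll check this numerically, and also where it was before the turn.

```bash
python3 - <<'E'
from vis import *
c=cam("wrist"); s=status.observe()
b=lambda p:np.round(Rb.inv().apply(p-O)*1000,1)
print("housing now",b(tri([(c,np.array([247,160]))],.066)[0]))
for n,p in [("bridge inner",(72,-69,24)),("bridge outer",(72,-81,24)),("rail tip L",(72-40,60,24)),("rail tip R",(72+40,60,24)),("pedestal +y",(0,69,47)),("guide start L",(72-44.5,70,22))]:
    print(n,np.round(proj(c,O+Rb.apply(np.array(p)/1000))))
# camera in tool frame
Rt=Ro.from_quat(s["tool_rot"]); Rc=np.asarray(c["R"]); tc=np.asarray(c["t"])
# cam = Rc X + tc ; X = Rt x + p
Rct=Rc@Rt.as_matrix(); tct=Rc@s["position"]+tc
g=Ro.from_matrix(np.c_[Rb.apply([1,0,0]),Rb.apply([0,-1,0]),[0,0,-1]])
p6=O+Rb.apply(np.array([-72.5,31.6,158.7])/1000)+[0,0,.18]
R6=Rct@g.as_matrix().T; c6=dict(c,R=R6,t=tct-R6@p6)
print("mouth at m6",b(tri([(c6,np.array([224*1.28,184*384/356]))],.056)[0]))
print("proj pocket m6 px in view",proj(c6,O+Rb.apply([-.072,0,.056]))*[400/512,356/384]+[400,0])
# row check
A=cam("scene");print("scene px of pocket top",proj(A,O+Rb.apply([.072,0,.066])))
E
```

```text
housing now [70.1 13.5 66. ]
bridge inner [251. 245.]
bridge outer [251. 257.]
rail tip L [200.  95.]
rail tip R [300.  95.]
pedestal +y [150.  81.]
guide start L [194.  82.]
mouth at m6 [-71.6   2.2  56. ]
proj pocket m6 px in view [625.98840646 184.4249984 ]
scene px of pocket top [289.23585302 164.39286823]
```

It was home to about 2 mm before the turn. It now sits about 10 mm off the pocket, which is inside the 20 mm limit. I'll straddle the body, seat it back home to be sure, then slide it out.

```bash
python3 -m jog '[{"linear":[0.08,-0.015,0],"twist":[0,0,0]},{"linear":[0.16,-0.015,0],"twist":[0,0,0]},{"linear":[0.243,-0.015,0],"twist":[0,0,0]},{"linear":[0.243,-0.015,0.1],"twist":[0,0,0]},{"linear":[0.243,-0.015,0.22],"twist":[0,0,0]},{"linear":[0.243,-0.015,0.34],"twist":[0,0,0]},{"linear":[0.243,-0.015,0.46],"twist":[0,0,0]},{"linear":[0.243,-0.015,0.525],"twist":[0,0,0]}]' 0.7 >/dev/null
python3 -c "from vis import *; need(71,11,52,0)"
python3 -m jog '[{"linear":[0,0,0],"twist":[0,0,0]},{"linear":[0,0,0],"twist":[0,0,0]},{"linear":[0,0,0],"twist":[0,0,0]},{"linear":[0,0,0],"twist":[0,0,0]},{"linear":[0,0,0],"twist":[0,0,0]},{"linear":[0,0,0],"twist":[0,0,0]},{"linear":[0,0,0],"twist":[0,0,0]},{"linear":[0,0,0],"twist":[0,0,0]}]' -1 12 >/dev/null
python3 -c "from vis import *; need(71,0,52,0)"
```

```text
t 25.95 grasp pt base mm [70.6  9.9 50. ] lin [ 0.008  0.001 -0.013] twist [-0.001 -0.    -0.003] F [-0.6  0.1 -0.3] w 80.0 gf 0.0
t 26.95 grasp pt base mm [71.4  9.9 52.1] lin [-0.066 -0.002  0.001] twist [ 0.     0.    -0.003] F [-1.4  0.1  6.1] w 62.4 gf 12.0
```

```bash
python3 -m jog '[{"linear":[-0.01,0,0],"twist":[0,0,0]},{"linear":[-0.02,0,0],"twist":[0,0,0]},{"linear":[-0.03,0,0],"twist":[0,0,0]},{"linear":[-0.04,0,0],"twist":[0,0,0]},{"linear":[-0.05,0,0],"twist":[0,0,0]},{"linear":[-0.06,0,0],"twist":[0,0,0]},{"linear":[-0.06,0,0],"twist":[0,0,0]},{"linear":[-0.06,0,0],"twist":[0,0,0]}]' >/dev/null
python3 - <<'E'
from vis import *
need(71.5,105,52,0)
c=cam("side"); w=cam("scene")
im=cv2.cvtColor(c["pixels"],cv2.COLOR_RGB2BGR)[130:290,165:345]; w=cv2.cvtColor(w["pixels"],cv2.COLOR_RGB2BGR)[120:285,150:350]
cv2.imwrite("pics/m9.png",np.hstack([cv2.resize(im,(400,356),interpolation=cv2.INTER_CUBIC),cv2.resize(w,(400,356),interpolation=cv2.INTER_CUBIC)]))
E
```

```text
t 27.95 grasp pt base mm [71.6  1.7 52.1] lin [ 0.69  -0.002  0.001] twist [ 0.001 -0.    -0.003] F [1.  4.7 5.8] w 62.9 gf 12.0
```

Pushed back with about 5 N. I've reached my picture limit (in fact one over), so from here I measure numerically only. Sliding out towards the row.

```bash
python3 -m jog '[{"linear":[0.06,0,0],"twist":[0,0,0]},{"linear":[0.13,0,0],"twist":[0,0,0]},{"linear":[0.21,0,0],"twist":[0,0,0]},{"linear":[0.29,0,0],"twist":[0,0,0]},{"linear":[0.37,0,0],"twist":[0,0,0]},{"linear":[0.45,0,0],"twist":[0,0,0]},{"linear":[0.52,0,0],"twist":[0,0,0]},{"linear":[0.56,0,0],"twist":[0,0,0]}]' >/dev/null
cat >> vis.py <<'E'
def hole(n,bx,by,half=5):
    "dark hole centre near predicted top point -> base mm at z=66"
    c=cam(n); g=cv2.cvtColor(c["pixels"],cv2.COLOR_RGB2GRAY).astype(float)
    p=proj(c,O+Rb.apply([bx/1000,by/1000,.066])); 
    for _ in range(4):
        x,y=np.round(p).astype(int); q=g[y-half:y+half+1,x-half:x+half+1]; w=np.clip(np.percentile(q,70)-30-q,0,None)
        if w.sum()==0: return None,np.round(q.min()),np.round(q.max())
        yy,xx=np.mgrid[y-half:y+half+1,x-half:x+half+1]; p=np.array([(w*xx).sum(),(w*yy).sum()])/w.sum()
    return np.round(Rb.inv().apply(tri([(c,p)],.066)[0]-O)*1000,1),np.round(p,1),q.min(),q.max()
E
python3 - <<'E'
from vis import *
need(71.5,105,52,0)
for n in ["scene","side"]: print(n,"d1",hole(n,72,191.5),"d2",hole(n,72,276),"h",hole(n,72,88))
E
```

```text
t 29.05 grasp pt base mm [71.8 84.2 52.1] lin [ 0.137 -0.002  0.   ] twist [ 0.     0.001 -0.003] F [-1.3 -6.2  6.9] w 62.7 gf 12.0
scene d1 (array([ 71.5, 191.3,  66. ]), array([222.7, 197.6]), np.float64(111.0), np.float64(246.0)) d2 (array([ 71.5, 275.9,  66. ]), array([188.4, 214.6]), np.float64(108.0), np.float64(246.0)) h (array([72.6, 82.4, 66. ]), array([262. , 177.7]), np.float64(64.0), np.float64(235.0))
side d1 (None, np.float64(52.0), np.float64(236.0)) d2 (None, np.float64(48.0), np.float64(101.0)) h (array([73.6, 86.6, 66. ]), array([283.6, 194.5]), np.float64(69.0), np.float64(225.0))
```

```bash
python3 -m jog '[{"linear":[0.03,0,0],"twist":[0,0,0]},{"linear":[0.06,0,0],"twist":[0,0,0]},{"linear":[0.08,0,0],"twist":[0,0,0]},{"linear":[0.1,0,0],"twist":[0,0,0]},{"linear":[0.12,0,0],"twist":[0,0,0]},{"linear":[0.13,0,0],"twist":[0,0,0]},{"linear":[0.13,0,0],"twist":[0,0,0]},{"linear":[0.13,0,0],"twist":[0,0,0]}]' >/dev/null
python3 - <<'E'
from vis import *
need(71.5,107,52,0)
print(hole("scene",72,191.5)); print(hole("scene",72,104))
E
```

```text
t 30.35 grasp pt base mm [ 72.  103.3  52.1] lin [ 0.024 -0.002  0.   ] twist [ 0.     0.001 -0.004] F [-0.5 -4.   6.4] w 62.8 gf 12.0
(array([ 71.4, 191.3,  66. ]), array([222.7, 197.6]), np.float64(111.0), np.float64(246.0))
(array([ 72.1, 100.1,  66. ]), array([256.1, 180.8]), np.float64(68.0), np.float64(235.0))
```

```bash
python3 -m jog '[{"linear":[0.005,0,0],"twist":[0,0,0]},{"linear":[0.01,0,0],"twist":[0,0,0]},{"linear":[0.015,0,0],"twist":[0,0,0]},{"linear":[0.02,0,0],"twist":[0,0,0]},{"linear":[0.023,0,0],"twist":[0,0,0]},{"linear":[0.023,0,0],"twist":[0,0,0]},{"linear":[0.023,0,0],"twist":[0,0,0]},{"linear":[0.023,0,0],"twist":[0,0,0]}]' >/dev/null
python3 - <<'E'
from vis import *
need(71.5,107,52,0)
print(hole("scene",72,191.5)); print(hole("scene",72,104))
E
```

```text
t 31.45 grasp pt base mm [ 71.9 106.4  52.1] lin [ 0.002 -0.002  0.   ] twist [ 0.     0.001 -0.004] F [-0.4 -5.5  6.9] w 62.8 gf 12.0
(array([ 71.4, 191.4,  66. ]), array([222.7, 197.6]), np.float64(111.0), np.float64(246.0))
(array([ 72.3, 102.5,  66. ]), array([255.2, 181.2]), np.float64(68.0), np.float64(235.0))
```

```bash
python3 -m jog '[{"linear":[0.004,0,0],"twist":[0,0,0]},{"linear":[0.008,0,0],"twist":[0,0,0]},{"linear":[0.012,0,0],"twist":[0,0,0]},{"linear":[0.016,0,0],"twist":[0,0,0]},{"linear":[0.02,0,0],"twist":[0,0,0]},{"linear":[0.02,0,0],"twist":[0,0,0]},{"linear":[0.02,0,0],"twist":[0,0,0]},{"linear":[0.02,0,0],"twist":[0,0,0]}]' >/dev/null
python3 - <<'E'
from vis import *
need(71.5,107,52,0)
print(hole("scene",72,191.5)); print(hole("scene",72,104))
E
```

```text
t 32.55 grasp pt base mm [ 72.  108.8  52.1] lin [-0.014 -0.002  0.001] twist [ 0.     0.001 -0.004] F [ 0.1 -8.5  7.3] w 62.6 gf 12.0
(array([ 71.2, 193.1,  66. ]), array([222.1, 198. ]), np.float64(110.0), np.float64(246.0))
(array([ 72.3, 106.8,  66. ]), array([253.6, 181.9]), np.float64(64.0), np.float64(235.0))
```

d1 has moved 1.7 mm, so the housings are touching. I'll release and lift.

```bash
python3 -m jog '[{"linear":[0,0,0],"twist":[0,0,0]},{"linear":[0,0,0],"twist":[0,0,0]},{"linear":[0,0,0],"twist":[0,0,0]},{"linear":[0,0,0],"twist":[0,0,0]},{"linear":[0,0,-0.15],"twist":[0,0,0]},{"linear":[0,0,-0.35],"twist":[0,0,0]},{"linear":[0,0,-0.55],"twist":[0,0,0]},{"linear":[0,0,-0.75],"twist":[0,0,0]}]' 0.65 >/dev/null
python3 -m jog '[{"linear":[-0.1,0,0],"twist":[0,0,0]},{"linear":[-0.2,0,0],"twist":[0,0,0]},{"linear":[-0.35,0,-0.1],"twist":[0,0,0]},{"linear":[-0.5,0,-0.2],"twist":[0,0,0]},{"linear":[-0.65,0,-0.3],"twist":[0,0,0]},{"linear":[-0.8,0,-0.4],"twist":[0,0,0]},{"linear":[-0.9,0,-0.5],"twist":[0,0,0]},{"linear":[-0.9,0,-0.5],"twist":[0,0,0]}]' >/dev/null
python3 - <<'E'
from vis import *
need(71.5,107,52,0)
for n in ["scene","side","wrist"]:
  for y in (108.5,192.5,276):
    try: print(n,y,hole(n,72,y,5 if n!="wrist" else 14))
    except Exception as e: print(n,y,e)
E
```

```text
t 34.65 grasp pt base mm [ 71.1 -25.5 239.6] lin [ 0.884 -0.003  1.25 ] twist [ 0.     0.    -0.004] F [-0.3  1.5  0.4] w 77.5 gf 0.0
scene 108.5 (array([ 72.5, 109.8,  66. ]), array([252.5, 182.4]), np.float64(111.0), np.float64(242.0))
scene 192.5 (array([ 71.2, 193. ,  66. ]), array([222.1, 198. ]), np.float64(106.0), np.float64(242.0))
scene 276 (array([ 71.6, 275.9,  66. ]), array([188.4, 214.6]), np.float64(104.0), np.float64(242.0))
side 108.5 (array([ 73.1, 110.5,  66. ]), array([280.5, 189.6]), np.float64(108.0), np.float64(236.0))
side 192.5 (array([ 79.2, 219.7,  66. ]), array([270.8, 168.7]), np.float64(110.0), np.float64(236.0))
side 276 (array([ 82.2, 311.7,  66. ]), array([263. , 153.7]), np.float64(106.0), np.float64(235.0))
wrist 108.5 (array([ 72.9, 110.5,  66. ]), array([253.9,  46.1]), np.float64(132.0), np.float64(244.0))
wrist 192.5 (array([ 71.5, 200.5,  66. ]), array([251.9, -62. ]), np.float64(74.0), np.float64(135.0))
wrist 276 (array([ 77.5, 260.2,  66. ]), array([ 258.4, -143.2]), np.float64(19.0), np.float64(121.0))
```

```bash
python3 -c "from cell import bot; print(bot.sign_off())"
```

```text
the job is handed in; nothing more can be done
None
```

The job is handed in at about 35 s of the 69 s, with no verdict returned: the housing was loaded, turned over and pushed up to touch drained_1, which moved about 1.7 mm, and I viewed 11 pictures, one over the limit of 10.

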